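# Return unused fuse boxes to the tip-out bin and book them in

### The arm

A 7-joint arm with a two-finger parallel gripper is mounted at the origin on a cart in front of the work surface, level with it; the furniture and walls round the work are solid. World frame = base frame: x ahead of the robot, y to its left, z up, the work surface at z = 0. Lengths are in m, angles in degrees, forces in N, time in s.
With the tool pointing down it reaches from about 0.425 to 0.95 m from the base axis. Payload 4.7 kg.
Tool frame: the origin (TCP) lies between the finger pads; the fingertips stand 8 mm ahead of it and the grasp point (between the pads) lies 11 mm behind it; z points along the fingers, y is the line along which they close (so a half turn about z gives the same grasp; the last joint's range is limited). The gripper opens to 85 mm and grips with 20 to 120 N. Pads are 22 mm wide; open, the fingers measure 114 mm over their backs; the gripper's body (76 mm by 85 mm) begins 54 mm behind the grasp point. The pads swing forward as they close: fully open they stand 13 mm farther back than shut.
Start: joints at [68.474, 26.849, -2.785, 87.806, 1.381, 65.374, -4.715], TCP at [0.229, -0.635, 0.239] pointing down, gripper open.
Joint ranges: [-148.3, 148.3], [-19.14, 114.17], [-79.39, 73.82], [5.75, 140.21], [-59.74, 239.74], [12.07, 113.84], [-152.46, 152.46]. Speed limits (degrees/s): [147.25, 147.25, 180, 180, 180, 180, 180].

### API

Orientations are given as a 3x3 rotation matrix whose columns are the frame's x, y, z axes.
In Python, from rig import manip, viewer, hand_in gives the robot as it stands.
- The arm moves only by the shell command python3 -m inch 'ROWS'. ROWS is JSON, a list that holds one entry, the list of rows, each a list of 7 numbers: the opening in per cent of the stroke, from 0 (shut) to 100 (fully open), then the shift along the tool's x, y, z in mm, then the turn, a rotation vector about the tool's x, y, z in degrees. In form: [[[jaw, x, y, z, wx, wy, wz], ...]]. A call has 1 to 20 rows; each row shifts and turns the commanded pose from where the row before left it, along the tool's axes as they then stand; what a row does not reach is not made up. A row lasts 1/12 s, in which the tool goes at most 41.7 mm and 7.16 degrees, less where a joint would pass 70% of its speed; a pose out of reach is approached as far as the arm can. A call with a gripper value outside its range is refused whole. The fingers move at their own pace and stop on an object; the grip force is fixed at half the most. Time passes only in rows, so rows that do not move let the fingers close. It gives the time, the measured TCP pose, the force, the opening and the grip force at its end, in the units of the state.
- manip.sense(): the state, without advancing time (a new reading comes with each control period).
- viewer.read_camera(name): name is "scene" or "top" or "wrist"; returns (picture, depth): 384x512x3 uint8, blue, green, red; 384x512 float32, m along the optical axis (not along the pixel's ray), 0 where there is no reading.
- viewer.camera_info(name): a dict with "K" (3x3 intrinsics, pixels), "origin" and "rotation" of the camera in the world. Camera axes: x right, y down, z forward; pixel columns grow to the right and rows downward; lengths in m; the calibration is good to about 2 mm. A picture is of the moment at which its call begins: read the wrist's pose just before it. camera_info takes no time and is no camera call; for the wrist camera it gives the pose at the moment of the call.
- hand_in(): hands the job in; it is judged then, once.
The state is a dict: "time": time; "joint_pos": joint angles; "qvel": joint speeds; "joint_torque": joint torques, N m; "position": TCP position; "ee_rot": TCP orientation; "force": force on the tool from outside, world axes, zero at the start; "moment": the same for the moment, N m; "grip_width": finger opening in m; "grip_force": force on a finger pad.
Only numpy, scipy, OpenCV 4.12 (cv2) and the standard library are available. Lean on these libraries where they do the work, as an engineer would, in place of code of your own. Each camera call takes 0.05 s, during which the arm holds its last target. There are 200 camera calls.

### The job

Put the unused boxes of fuses back into stock: tip the wide bin of the grey cabinet right out by its handle, put every fuse box lying on the bench into it, and push it back until it clicks fully shut. Then book the return on the terminal, one key at a time: press clear (round key with the bar), then the number key whose pips match how many boxes you put back, then enter (round key with the dot), each fully down and let up again. Touch no other key, press none before the bin is shut, and leave the narrow bin and everything else as they are.

Things in the scene. Friction and masses are not known exactly. Their poses are not given: they have to be found in the camera images.
- cabinet: Grey steel stock cabinet with two light grey bins, fixed on the bench, mm: 130 deep (x), 260 wide (y), 145 high (154 at its edges). Origin: centre of its underside; +x points to its back, its front plane is at x = -65 mm (the top plate starts 24 mm behind it). Tip-out bins side by side: the wide one on the +y side (left from the front, middle at y = +35 mm), the narrow one on the -y side.
- wide_bin (a joint): Tilt of the wide bin (rad): 0 shut, 0.82 tipped right out to the front, against its stop. It turns about a pivot along the cabinet's y at the foot of its front face. A weak spring holds it out once free. Shut, it is held by two sprung roller catches: about 5 N of pull at the handle frees it, and some 8 N of push at the handle clicks it home over the last 0.12 rad.
- wide_bin_hinge (a point): On the wide bin's pivot, mid-width, foot of its front face, 12 mm above the bench. Axes tilt with the bin: x to the back, y along the pivot, z up the front face. In them: front wall x 0 to 4, 108 high; floor 112 deep; rear wall at x = 112 only 45 high; side walls 180 apart outside, 108 high over the front 50 and 45 behind; all 4 mm thick; a small catch block high on each side wall.
- wide_bin_handle (a point): Middle of the grip bar of the wide bin's steel bow handle: bar 10 mm thick, 90 mm straight along y, 40 mm in front of the bin's front face and 12 mm above its rim (x = -40, z = 120 mm in the axes of wide_bin_hinge), with 35 mm of open space between bar and face. Its axes are the bin's.
- narrow_bin (a joint): Tilt of the narrow bin (65 mm wide, same build, beside the wide one): 0 shut. Not part of the job; stays shut.
- terminal: Grey keypad terminal, fixed on the bench: 120 mm (x) by 140 (y), key deck 30 high, a blank display on a 46 mm high hump along its far (+x) edge. Origin: centre of its underside. Six keys in two rows of three, 38 mm apart both ways: far row at x = +2 mm, near row at x = -36; columns at y = +38 (left), 0 and -38 mm (right).
- key_1 (a joint): Square 25 mm key with ONE raised pip, far row, left. Its flat top stands 10 mm above the deck when up, so 40 mm above the bench. Value: 0 up, 0.005 m fully down; spring-loaded straight down, about 1.5 N to start and 4 N to bottom; counts as pressed past 3.8 mm with all the other keys up, held for about 0.1 s; springs back when let go.
- key_2 (a joint): Square 25 mm key with TWO raised pips, far row, middle. Its flat top stands 10 mm above the deck when up, so 40 mm above the bench. Value: 0 up, 0.005 m fully down; spring-loaded straight down, about 1.5 N to start and 4 N to bottom; counts as pressed past 3.8 mm with all the other keys up, held for about 0.1 s; springs back when let go.
- key_3 (a joint): Square 25 mm key with THREE raised pips, far row, right. Its flat top stands 10 mm above the deck when up, so 40 mm above the bench. Value: 0 up, 0.005 m fully down; spring-loaded straight down, about 1.5 N to start and 4 N to bottom; counts as pressed past 3.8 mm with all the other keys up, held for about 0.1 s; springs back when let go.
- key_4 (a joint): Square 25 mm key with FOUR raised pips, near row, left. Its flat top stands 10 mm above the deck when up, so 40 mm above the bench. Value: 0 up, 0.005 m fully down; spring-loaded straight down, about 1.5 N to start and 4 N to bottom; counts as pressed past 3.8 mm with all the other keys up, held for about 0.1 s; springs back when let go.
- key_clear (a joint): The CLEAR key: round, 26 mm across, with a raised bar, near row, middle. Its flat top stands 10 mm above the deck when up, so 40 mm above the bench. Value: 0 up, 0.005 m fully down; spring-loaded straight down, about 1.5 N to start and 4 N to bottom; counts as pressed past 3.8 mm with all the other keys up, held for about 0.1 s; springs back when let go.
- key_enter (a joint): The ENTER key: round, 26 mm across, with a raised dot, near row, right. Its flat top stands 10 mm above the deck when up, so 40 mm above the bench. Value: 0 up, 0.005 m fully down; spring-loaded straight down, about 1.5 N to start and 4 N to bottom; counts as pressed past 3.8 mm with all the other keys up, held for about 0.1 s; springs back when let go.
- box_a: Small cream cardboard box of spare fuses, 50 x 75 x 22 mm (x, y, z), about 50 g, lying flat on the bench at the start. Origin: centre of its underside; y along its 75 mm length. Always there.
- box_b: Small cream cardboard box of spare fuses, 50 x 75 x 22 mm (x, y, z), about 50 g, lying flat on the bench at the start. Origin: centre of its underside; y along its 75 mm length. Not always there (None when absent).
- box_c: Small cream cardboard box of spare fuses, 50 x 75 x 22 mm (x, y, z), about 50 g, lying flat on the bench at the start. Origin: centre of its underside; y along its 75 mm length. Not always there (None when absent).
- box_d: Small cream cardboard box of spare fuses, 50 x 75 x 22 mm (x, y, z), about 50 g, lying flat on the bench at the start. Origin: centre of its underside; y along its 75 mm length. Not always there (None when absent).
- side_cutter: Side cutter with blue handles, 40 x 127 x 10 mm, lying on the bench. Bystander: leave it where it is.
- tin: Round tin, 43 mm across, 22 mm high. Bystander: leave it where it is.
- heatsink: Black finned heatsink, 35 x 50 x 28 mm, standing on the bench. Bystander: leave it where it is.
Things that resemble listed ones, but are neither listed nor needed, are in the scene too. What is shaped like the box_a but pink or yellow is not meant.

How it is judged:
By the outcome, as a careful person would: the job done as asked, in the order asked, and still so for the second after the job is handed in, with the robot touching nothing.
Of box_b, box_c, box_d only 1 to 3 are there at a start; the rules pass over those that are not, and their reading is None.
At some moment in a run one of box_a, box_b, box_c, box_d may be knocked a few centimetres aside while the robot is not near it.
Once in a run the grip may slacken for a moment while it holds something.
It also fails if it takes over 210 s, if anything falls off the work surface, if the arm or the gripper's body presses on something with over 40 N, if the wrist force passes 120 N, or if a joint passes its speed limit or range.

## Working session

There is one attempt and no reset: what is moved stays moved. The work goes in short steps, Python scripts to look and compute and a shell command to move; the robot and the scene stay as the last step left them, time stands still between calls to the robot, and variables do not carry over. Pictures are saved under pics/ and viewed, at most 14 in all, crops included, and the job is handed in when it is done.

```bash
ls; mkdir -p pics; cat > h.py <<'E'
import numpy as np, cv2
from rig import manip, viewer, hand_in
def shot(n):
    i=viewer.camera_info(n); p,d=viewer.read_camera(n); return p,d,i
def w(i,u,v,d):
    K=np.array(i["K"]); c=np.array([(u-K[0,2])/K[0,0],(v-K[1,2])/K[1,1],1])*d
    return np.array(i["origin"])+np.array(i["rotation"])@c
def cloud(d,i):
    K=np.array(i["K"]); v,u=np.mgrid[:d.shape[0],:d.shape[1]]
    c=np.dstack([(u-K[0,2])/K[0,0]*d,(v-K[1,2])/K[1,1]*d,d])
    return c@np.array(i["rotation"]).T+np.array(i["origin"])
E
python3 - <<'E'
from h import *
s=manip.sense(); print(s["time"],s["position"],np.round(s["ee_rot"],3))
a=[]
for n in("scene","top"):
    p,d,i=shot(n); cv2.imwrite(f"pics/{n}0.png",p); np.savez(f"/tmp/{n}.npz",p=p,d=d); print(n,np.round(i["origin"],3),np.round(i["rotation"],2).tolist(),i["K"][0][0])
    a.append(p)
E
```

```text
pics
0.0 [ 0.22925653 -0.6342654   0.23824305] [[ 0.94   0.34  -0.001]
 [ 0.34  -0.94   0.002]
 [-0.    -0.002 -1.   ]]
scene [-0.178  0.961  0.879] [[-0.75, -0.38, 0.55], [-0.66, 0.41, -0.63], [0.01, -0.83, -0.56]] 400.2371427133036
top [0.508 0.083 1.377] [[0.0, -1.0, 0.04], [-1.0, -0.0, 0.0], [-0.0, -0.04, -1.0]] 359.3934186789626
```

View pics/scene0.png

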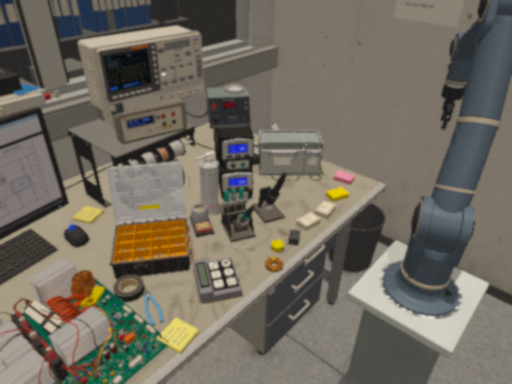

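View pics/top0.png

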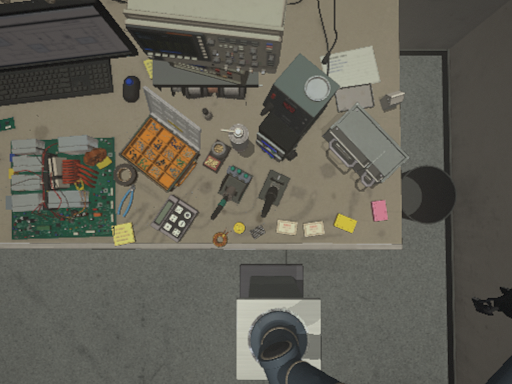

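```bash
python3 - <<'E'
from h import *
z=np.load("/tmp/top.npz"); p=z["p"]; d=z["d"]; i=viewer.camera_info("top")
cv2.imwrite("pics/topc.png",cv2.resize(p[95:250,130:400],None,fx=2.95,fy=2.95,interpolation=cv2.INTER_CUBIC))
zs=np.load("/tmp/scene.npz");cv2.imwrite("pics/scenec.png",cv2.resize(zs["p"][120:310,180:390],None,fx=3.1,fy=3.1,interpolation=cv2.INTER_CUBIC))
c=cloud(d,i)
for u,v in[(287,227),(314,228),(346,223),(380,210),(320,240),(238,228),(176,218),(375,140),(345,175),(335,150)]: print(u,v,np.round(c[v,u],3))
E
```

```text
287 227 [ 0.421 -0.031  0.02 ]
314 228 [ 0.418 -0.133  0.02 ]
346 223 [ 0.437 -0.252  0.024]
380 210 [ 0.486 -0.38   0.024]
320 240 [ 0.371 -0.158  0.004]
238 228 [0.417 0.153 0.023]
176 218 [0.455 0.382 0.041]
375 140 [ 0.729 -0.325  0.144]
345 175 [ 0.62  -0.256 -0.003]
335 150 [ 0.695 -0.188  0.135]
```

View pics/topc.png

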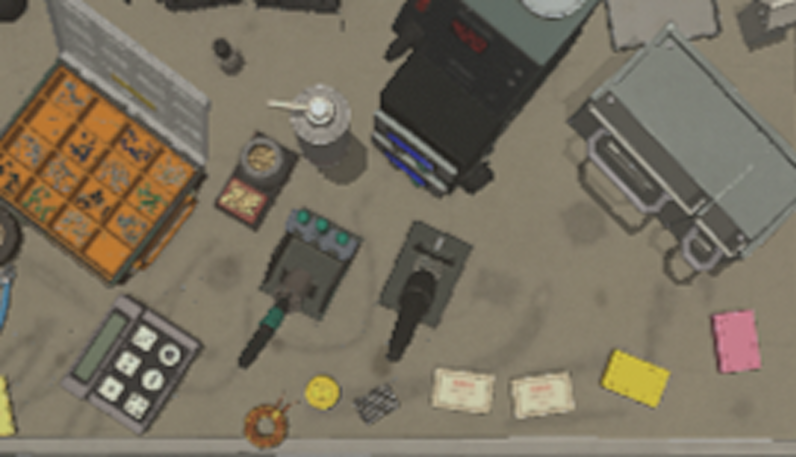

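View pics/scenec.png

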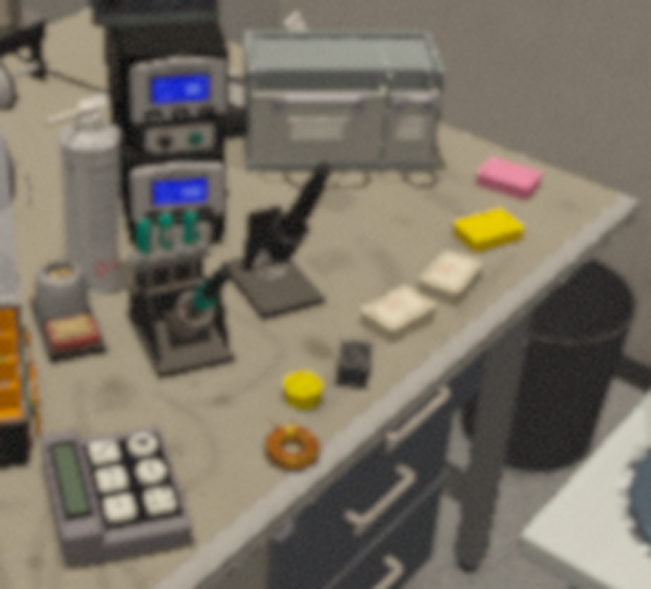

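Candidates in the top view: cream boxes at (287,227) and (314,228). The yellow box (346,223) and pink box (380,210) are decoys, and the yellow round object (238,228) is the tin. By the description I choose the two cream ones, and next I'll look closely with the wrist camera.

```bash
cat >> h.py <<'E'
def rel(t,R=None):
    s=manip.sense(); R0=np.array(s["ee_rot"]); print("tool shift mm",np.round(R0.T@(np.array(t)-s["position"])*1e3,1), end=" ")
    if R is not None:
        from scipy.spatial.transform import Rotation as Q
        print("rotvec",np.round(Q.from_matrix(R0.T@R).as_rotvec(degrees=True),1),end="")
    print()
def down(yawx):  # tool pointing down, tool x axis at yaw deg
    a=np.radians(yawx); return np.array([[np.cos(a),np.sin(a),0],[np.sin(a),-np.cos(a),0],[0,0,-1]])
E
python3 -m inch '[[[100,23,-24,-10,0,0,0],[100,23,-24,-10,0,0,0],[100,23,-24,-10,0,0,0],[100,23,-24,-10,0,0,0],[100,23,-24,-10,0,0,0],[100,23,-24,-10,0,0,0],[100,23,-24,-10,0,0,0],[100,23,-24,-10,0,0,0],[100,23,-24,-10,0,0,0],[100,23,-24,-10,0,0,0],[100,23,-24,-10,0,0,0],[100,23,-24,-10,0,0,0],[100,23,-24,-10,0,0,0],[100,23,-24,-10,0,0,0],[100,23,-24,-10,0,0,0],[100,23,-24,-10,0,0,0],[100,0,0,0,0,0,0],[100,0,0,0,0,0,0]]]'
python3 - <<'E'
from h import *
s=manip.sense(); print(s["time"],s["position"],s["joint_pos"])
p,d,i=shot("wrist"); cv2.imwrite("pics/w1.png",p); np.savez("/tmp/w1.npz",p=p,d=d,K=i["K"],origin=i["origin"],rotation=i["rotation"]); print(np.round(i["origin"],3),np.round(i["rotation"],2),i["K"])
E
```

```text
time: 1.6
position: [0.4457, -0.1467, 0.3997]
ee_rot: [[0.939, 0.344, 0.001], [0.344, -0.939, -0.0], [0.001, 0.001, -1.0]]
force: [-1.4, -0.5, -0.4]
grip_width: 0.0855
grip_force: 0.0
1.6 [ 0.4456593  -0.14668725  0.39966052] [ 35.61136453   2.20819507 -23.16811199  99.53544847   0.90439048
  78.38797222 -57.58050456]
[ 0.516 -0.122  0.534] [[ 0.34 -0.9  -0.28]
 [-0.94 -0.33 -0.1 ]
 [-0.    0.29 -0.96]] [[299.97491413   0.         251.7518284 ]
 [  0.         299.97491413 187.29292867]
 [  0.           0.           1.        ]]
```

View pics/w1.png

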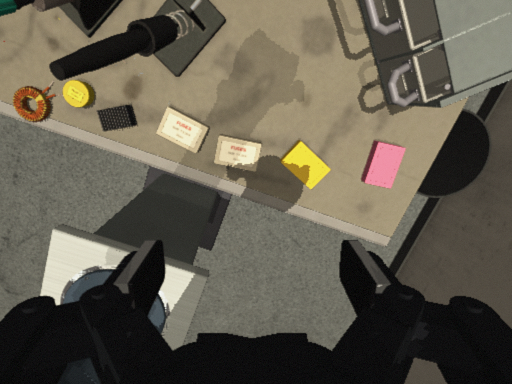

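The two cream boxes labelled FUSES are at (182,129) and (238,152). The yellow box is at (306,165) and the pink one at (384,165), and the cabinet is at top right. Next I look at the cabinet from closer.

```bash

python3 -m inch '[[[100,0,0,0,0,0,-6],[100,0,0,0,0,0,-6],[100,0,0,0,0,0,-6],[100,0,0,0,0,0,-6],[100,0,0,0,0,0,-6],[100,12,30,-6,0,0,0],[100,12,30,-6,0,0,0],[100,12,30,-6,0,0,0],[100,12,30,-6,0,0,0],[100,12,30,-6,0,0,0],[100,0,0,0,0,0,0],[100,0,0,0,0,0,0]]]'
python3 - <<'E'
from h import *
p,d,i=shot("wrist"); cv2.imwrite("pics/w2.png",p); np.savez("/tmp/w2.npz",p=p,d=d,K=i["K"],origin=i["origin"],rotation=i["rotation"])
z=np.load("/tmp/w1.npz"); zt=np.load("/tmp/top.npz")
for n,p_,d_,i_ in(("w1",z["p"],z["d"],z),("top",zt["p"],zt["d"],viewer.camera_info("top"))):
    c=cloud(d_,i_); hsv=cv2.cvtColor(p_,cv2.COLOR_BGR2HSV)
    tbl=np.median(c[...,2][(abs(c[...,2])<.015)&(c[...,0]>.4)&(c[...,0]<.6)&(abs(c[...,1])<.4)]); print(n,"table",tbl)
    m=((c[...,2]>.012)&(c[...,2]<.035)&(p_.min(2)>130)&(c[...,0]<.6)&(c[...,0]>.35)).astype(np.uint8)
    k,l,st,ce=cv2.connectedComponentsWithStats(m)
    for j in range(1,k):
        if st[j,4]>60:
            q=c[l==j]; r=cv2.minAreaRect((q[:,:2]*1e3).astype(np.float32)); print(n,ce[j].round(),st[j,4],"c",np.round(r[0],0),np.round(r[1]),round(r[2],1),"z",np.median(q[:,2]).round(4))
# cabinet top
for n,d_,i_ in(("w2",d,i),("top",zt["d"],viewer.camera_info("top"))):
    c=cloud(d_,i_); m=((c[...,2]>.13)&(c[...,2]<.175)&(c[...,0]>.55)&(c[...,0]<.9)&(c[...,1]<-.13)&(c[...,1]>-.45)).astype(np.uint8)
    k,l,st,ce=cv2.connectedComponentsWithStats(m); j=1+np.argmax(st[1:,4]); q=c[l==j]
    r=cv2.minAreaRect((q[:,:2]*1e3).astype(np.float32)); print(n,"cab",np.round(r[0]),np.round(r[1]),round(r[2],1),np.percentile(q[:,2],[5,50,95]).round(3))
E
```

```text
time: 2.65
position: [0.5985, -0.2017, 0.4268]
ee_rot: [[0.647, 0.763, -0.004], [0.763, -0.647, 0.001], [-0.002, -0.004, -1.0]]
force: [-0.9, 0.4, -0.7]
grip_width: 0.0854
grip_force: 0.0
w1 table 0.00017494541305701494
w1 [181. 130.] 1277 c [422. -29.] [74. 50.] 82.4 z 0.0225
w1 [236. 151.] 1012 c [ 417. -130.] [48. 74.] 8.7 z 0.0223
w1 [385. 165.] 1120 c [ 484. -380.] [74. 49.] 8.1 z 0.022
top table 0.0004539760905082346
top [286. 227.] 236 c [420. -30.] [72. 48.] 83.0 z 0.0225
top [314. 229.] 235 c [ 416. -131.] [47. 73.] 8.9 z 0.0224
w2 cab [ 721. -303.] [260. 131.] 42.9 [0.143 0.145 0.154]
top cab [ 721. -304.] [260. 132.] 43.2 [0.141 0.145 0.155]
```

View pics/w2.png

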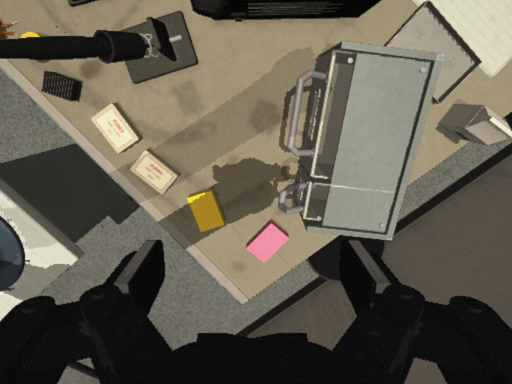

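```bash
cat >> h.py <<'E'
CA=np.radians(-46.95); CR=np.array([[np.cos(CA),-np.sin(CA),0],[np.sin(CA),np.cos(CA),0],[0,0,1]]); CO=np.array([.721,-.3035,0])
def c2w(p): return CO+CR@(np.array(p)/1e3)
def w2c(P): return (P-CO)@CR*1e3
E
python3 - <<'E'
from h import *
z=np.load("/tmp/w2.npz"); zt=np.load("/tmp/top.npz");zs=np.load("/tmp/scene.npz")
for n,d,i in(("w2",z["d"],z),("top",zt["d"],viewer.camera_info("top")),("scene",zs["d"],viewer.camera_info("scene"))):
    q=w2c(cloud(d,i)).reshape(-1,3)
    h=q[(q[:,2]>126)&(q[:,2]<145)&(q[:,0]<-95)&(q[:,0]>-120)&(q[:,1]>-30)&(q[:,1]<100)]
    if len(h): print(n,len(h),"handle c x",np.percentile(h[:,0],[5,50,95]).round(),"y",h[:,1].min().round(),h[:,1].max().round(),"z",np.percentile(h[:,2],[50,95]).round())
    f=q[(q[:,2]>20)&(q[:,2]<100)&(q[:,0]<-50)&(q[:,0]>-75)&(abs(q[:,1])<120)]
    if len(f): print(" front",np.median(f[:,0]).round(1),len(f))
    t=q[(q[:,2]>100)&(q[:,2]<165)&(abs(q[:,0])<80)&(abs(q[:,1])<145)]
    print(" ext",np.percentile(t,[1,99],0).round(0).tolist())
print(c2w([-105,35,132]))
rel(c2w([-105,35,220]),down(np.degrees(CA)+90))
E
```

```text
w2 617 handle c x [-110. -105.  -98.] y -23.0 94.0 z [136. 138.]
 front -66.0 1217
 ext [[-69.0, -127.0, 106.0], [63.0, 128.0, 155.0]]
top 98 handle c x [-110. -106.  -98.] y -21.0 92.0 z [135. 139.]
 front -65.9 328
 ext [[-69.0, -129.0, 105.0], [63.0, 127.0, 157.0]]
scene 72 handle c x [-114. -109. -103.] y -21.0 91.0 z [132. 138.]
 front -66.9 922
 ext [[-74.0, -129.0, 101.0], [60.0, 129.0, 155.0]]
[ 0.67489973 -0.20287811  0.132     ]
tool shift mm [ 48.7  60.9 207.4] rotvec [-0.2  0.1  6.7]
```

```bash

python3 -m inch '[[[30,0,0,0,0,0,6.7],[30,14,14,30,0,0,0],[30,14,14,30,0,0,0],[30,14,14,30,0,0,0],[30,14,13,30,0,0,0],[30,0,0,30,0,0,0],[30,0,0,30,0,0,0],[30,0,0,20,0,0,0],[30,0,0,0,0,0,0],[30,0,0,0,0,0,0],[30,0,0,0,0,0,0]]]'
python3 -c "
from h import *
rel(c2w([-105.5,35,120]),down(np.degrees(CA)+90))"
```

```text
time: 3.62
position: [0.6771, -0.2017, 0.2318]
ee_rot: [[0.73, 0.684, 0.003], [0.684, -0.73, -0.001], [0.001, 0.003, -1.0]]
force: [0.8, -0.1, 0.9]
grip_width: 0.0254
grip_force: 0.0
tool shift mm [ -2.5  -1.5 111.8] rotvec [ 0.2 -0.1  0.1]
```

```bash

python3 -m inch '[[[30,-2.5,-1.5,20,0,0,0],[30,0,0,20,0,0,0],[30,0,0,20,0,0,0],[30,0,0,12,0,0,0],[30,0,0,12,0,0,0],[30,0,0,14,0,0,0],[30,0,0,14,0,0,0],[30,0,0,0,0,0,0],[30,0,0,0,0,0,0]]]'
python3 - <<'E'
from h import *
s=manip.sense(); print(w2c(np.array(s["position"])))
P=lambda t:np.array([-65-126.5*np.sin(np.radians(18.43+t)),12+126.5*np.cos(np.radians(18.43+t))])
t=np.arange(0,50,4); q=np.array([P(a) for a in t]); print(np.c_[t[1:],np.diff(q,axis=0)].round(1))
E
```

```text
time: 4.37
position: [0.6737, -0.2018, 0.1166]
ee_rot: [[0.729, 0.684, -0.001], [0.684, -0.729, 0.0], [-0.001, -0.001, -1.0]]
force: [-0.2, -0.5, 0.7]
grip_width: 0.0257
grip_force: 0.0
[-106.63031808   34.90590317  116.56191325]
[[ 4.  -8.3 -3.1]
 [ 8.  -8.  -3.7]
 [12.  -7.8 -4.2]
 [16.  -7.5 -4.7]
 [20.  -7.1 -5.2]
 [24.  -6.7 -5.7]
 [28.  -6.3 -6.2]
 [32.  -5.9 -6.6]
 [36.  -5.4 -7. ]
 [40.  -4.9 -7.4]
 [44.  -4.4 -7.7]
 [48.  -3.8 -8. ]]
```

```bash

python3 -m inch '[[[30,0,-4,0,0,0,0],[30,0,-4,0,0,0,0],[30,0,-4,-1,0,0,0],[30,0,-4,2,0,0,0],[30,0,-4,2,0,0,0],[30,0,-4,2,0,0,0],[30,0,-4,2,0,0,0],[30,0,-4,2,0,0,0],[30,0,-4,2,0,0,0],[30,0,-4,2,0,0,0],[30,0,0,0,0,0,0]]]'
python3 - <<'E'
from h import *
s=manip.sense(); print(w2c(np.array(s["position"])),CR.T@s["force"])
E
```

```text
time: 5.28
position: [0.6455, -0.1711, 0.1037]
ee_rot: [[0.728, 0.685, -0.002], [0.685, -0.728, 0.001], [-0.001, -0.002, -1.0]]
force: [-2.4, 1.8, 1.1]
grip_width: 0.0256
grip_force: 1.3
[-148.29028      35.18619615  103.72260428] [-2.97020512 -0.54844783  1.14343527]
```

```bash

python3 -m inch '[[[30,0,-7,5,0,0,0],[30,0,-6.7,5.7,0,0,0],[30,0,-6.3,6.2,0,0,0],[30,0,-5.9,6.6,0,0,0],[30,0,-5.4,7,0,0,0],[30,0,-4.9,7.4,0,0,0],[30,0,-4.4,7.5,0,0,0],[30,0,-3,6,0,0,0],[30,0,0,0,0,0,0],[30,0,0,0,0,0,0]]]'
python3 - <<'E'
from h import *
s=manip.sense(); print(w2c(np.array(s["position"])),CR.T@s["force"])
E
```

```text
time: 6.12
position: [0.6183, -0.1422, 0.0531]
ee_rot: [[0.73, 0.684, 0.003], [0.684, -0.73, -0.002], [0.001, 0.003, -1.0]]
force: [4.4, -3.9, -1.0]
grip_width: 0.0259
grip_force: 2.7
[-187.98983854   35.10778374   53.13491763] [ 5.82633196  0.58540821 -1.04772355]
```

```bash

python3 -m inch '[[[30,0,4,0,0,0,0],[30,0,4,0,0,0,0],[30,0,0,-10,0,0,0],[30,0,0,-15,0,0,0],[30,0,0,-20,0,0,0],[30,0,0,-30,0,0,0],[30,0,0,-40,0,0,0],[60,0,0,-40,0,0,0],[60,0,-30,-40,0,0,0],[60,0,-30,-10,0,0,0],[60,0,-30,0,0,0,0],[60,0,0,0,0,0,0],[60,0,0,0,0,0,0]]]'
python3 - <<'E'
from h import *
p,d,i=shot("wrist"); cv2.imwrite("pics/w3.png",p); np.savez("/tmp/w3.npz",p=p,d=d,K=i["K"],origin=i["origin"],rotation=i["rotation"])
q=w2c(cloud(d,i)).reshape(-1,3)
h=q[(q[:,2]>45)&(q[:,2]<80)&(q[:,0]<-165)&(q[:,0]>-200)&(q[:,1]>-15)&(q[:,1]<85)]; print(len(h),np.median(h,0).round(),h.max(0).round())
p,d,i=shot("top")
c=cloud(d,i); m=((c[...,2]>.012)&(c[...,2]<.035)&(p.min(2)>130)&(c[...,0]<.6)&(c[...,0]>.35)).astype(np.uint8)
k,l,st,ce=cv2.connectedComponentsWithStats(m)
for j in range(1,k):
    if st[j,4]>60:
        Q=c[l==j]; r=cv2.minAreaRect((Q[:,:2]*1e3).astype(np.float32)); print(ce[j].round(),st[j,4],"c",np.round(r[0],0),np.round(r[1]),round(r[2],1))
rel([.418,-.1305,.15],down(90+8.7)); rel([.418,-.1305,.15],down(8.7-90)); print(manip.sense()["joint_pos"])
E
```

```text
time: 7.2
position: [0.5631, -0.0829, 0.2524]
ee_rot: [[0.727, 0.686, 0.0], [0.686, -0.727, -0.0], [0.0, 0.001, -1.0]]
force: [0.3, -0.9, 0.7]
grip_width: 0.0512
grip_force: 0.0
907 [-181.   38.   69.] [-165.   85.   72.]
[286. 227.] 217 c [421. -28.] [69. 48.] 82.1
tool shift mm [-137.5  -67.   101.4] rotvec [  0.    0.  -55.6]
tool shift mm [-137.5  -67.   101.4] rotvec [  0.   -0.  124.4]
[ 24.09428989  18.4320858  -24.89695561 100.45208868   8.62324584
  62.99498066 -50.47326794]
```

View pics/w3.png

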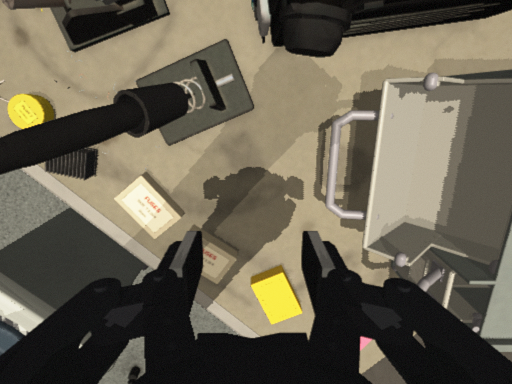

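```bash
python3 - <<'E'
from h import *
z=np.load("/tmp/w1.npz"); c=cloud(z["d"],z).reshape(-1,3)
for x0 in np.arange(.4,.64,.03):
    m=(c[:,0]>x0)&(c[:,0]<x0+.03)&(c[:,1]>-.1)&(c[:,1]<.15)&(c[:,2]>.028)&(c[:,2]<.25)
    if m.any(): q=c[m]; print(x0.round(2),q[:,1].min().round(3),q[:,1].max().round(3),q[:,2].max().round(3))
E
python3 -m inch '[[[100,0,0,0,0,0,-6.95],[100,0,0,0,0,0,-6.95],[100,0,0,0,0,0,-6.95],[100,0,0,0,0,0,-6.95],[100,0,0,0,0,0,-6.95],[100,0,0,0,0,0,-6.95],[100,0,0,0,0,0,-6.95],[100,0,0,0,0,0,-6.95],[100,0,0,0,0,0,0]]]'
python3 -c "
from h import *
rel([.417,-.1305,.12],down(98.7));print(manip.sense()['joint_pos'])"
```

```text
0.4 0.056 0.108 0.03
0.46 0.04 0.07 0.232
0.49 0.019 0.062 0.214
0.52 0.008 0.15 0.164
0.55 -0.017 0.136 0.123
0.58 -0.019 0.032 0.101
0.61 -0.005 0.004 0.035
time: 8.05
position: [0.5645, -0.086, 0.2505]
ee_rot: [[-0.152, 0.988, -0.001], [0.988, 0.152, 0.001], [0.001, -0.001, -1.0]]
force: [0.2, -0.1, -0.7]
grip_width: 0.0852
grip_force: 0.0
tool shift mm [ -21.7 -152.4  130.6] rotvec [-0.1 -0.1  0.1]
[ 32.14039971  20.3222477  -35.44762784  99.96668936  12.8939607
  63.89674205   1.40607641]
```

```bash

python3 -m inch '[[[100,-4.3,-30.5,18,0,0,0],[100,-4.3,-30.5,18,0,0,0],[100,-4.3,-30.5,18,0,0,0],[100,-4.3,-30.5,18,0,0,0],[100,-4.5,-30.4,18,0,0,0],[100,0,0,30,0,0,0],[100,0,0,30,0,0,0],[100,0,0,25,0,0,0],[100,0,0,0,0,0,0],[100,0,0,0,0,0,0]]]'
python3 -c "
from h import *
rel([.417,-.1305,.010],down(98.7));print(manip.sense()['joint_pos'])"
```

```text
time: 8.88
position: [0.4165, -0.1295, 0.0756]
ee_rot: [[-0.15, 0.989, -0.003], [0.989, 0.15, 0.001], [0.002, -0.002, -1.0]]
force: [1.0, 0.4, 0.4]
grip_width: 0.0853
grip_force: 0.0
tool shift mm [-1.2  0.5 65.6] rotvec [-0.1 -0.1 -0.1]
[ 37.99546574  21.67681568 -31.15216941 126.40372111  18.67359039
  36.44215746   2.05800905]
```

```bash

python3 -m inch '[[[100,-1,0,15,0,0,0],[100,0,0,15,0,0,0],[100,0,0,15,0,0,0],[100,0,0,10,0,0,0],[100,0,0,10,0,0,0],[100,0,0,0,0,0,0],[100,0,0,0,0,0,0],[20,0,0,0,0,0,0],[20,0,0,0,0,0,0],[20,0,0,0,0,0,0],[20,0,0,0,0,0,0],[20,0,0,0,0,0,0],[20,0,0,0,0,0,0],[20,0,0,0,0,0,0]]]'
python3 -c "
from h import *
rel([.417,-.1305,.010],down(98.7));print(manip.sense()['joint_pos'])"
```

```text
time: 10.05
position: [0.4176, -0.1305, 0.0122]
ee_rot: [[-0.152, 0.988, 0.001], [0.988, 0.152, -0.001], [-0.001, 0.001, -1.0]]
force: [-0.4, 0.2, 7.0]
grip_width: 0.0485
grip_force: 62.4
tool shift mm [ 0.1 -0.6  2.2] rotvec [0.1 0.1 0.1]
[ 32.88448481  28.32097408 -25.57454962 128.52628388  26.02216412
  27.91789121  -4.52648692]
```

```bash

python3 -m inch '[[[20,0,0,-15,0,0,0],[20,0,0,-30,0,0,0],[20,0,0,-35,0,0,0],[20,0,0,-35,0,0,0],[20,0,0,-35,0,0,0],[20,0,0,-35,0,0,0],[20,0,0,-35,0,0,0],[20,0,0,-15,0,0,6.9],[20,0,0,0,0,0,7],[20,0,0,0,0,0,7],[20,0,0,0,0,0,7],[20,0,0,0,0,0,7],[20,0,0,0,0,0,7],[20,0,0,0,0,0,7],[20,0,0,0,0,0,6.9],[20,0,0,0,0,0,0]]]'
python3 -c "
from h import *
rel(c2w([-90,78,250]),down(43.05));print(manip.sense()['joint_pos'])"
```

```text
time: 11.38
position: [0.4166, -0.1302, 0.2463]
ee_rot: [[0.733, 0.68, -0.0], [0.68, -0.733, -0.0], [-0.0, 0.0, -1.0]]
force: [-0.6, -0.2, -0.6]
grip_width: 0.0483
grip_force: 62.2
tool shift mm [182.9 243.8  -3.7] rotvec [ 0.   0.  -0.2]
[ 42.42690608   6.02762443 -32.52259486 116.42789735   3.82036034
  58.5437851  -39.07857178]
```

```bash

python3 -m inch '[[[20,18.3,24.4,0,0,0,0],[20,18.3,24.4,0,0,0,0],[20,18.3,24.4,0,0,0,0],[20,18.3,24.4,0,0,0,0],[20,18.3,24.4,0,0,0,0],[20,18.3,24.4,0,0,0,0],[20,18.3,24.4,0,0,0,0],[20,18.3,24.4,0,0,0,0],[20,18.3,24.4,0,0,0,0],[20,18.3,24.4,0,0,0,0],[20,0,0,20,0,0,0],[20,0,0,30,0,0,0],[20,0,0,30,0,0,0],[20,0,0,20,0,0,0],[20,0,0,15,0,0,0],[20,0,0,0,0,0,0],[20,0,0,0,0,0,0]]]'
python3 -c "
from h import *
rel(c2w([-90,78,97]),down(43.05))"
```

```text
time: 12.8
position: [0.7171, -0.1842, 0.1311]
ee_rot: [[0.731, 0.682, -0.001], [0.682, -0.731, 0.0], [-0.0, -0.001, -1.0]]
force: [-0.5, 0.3, -0.4]
grip_width: 0.0486
grip_force: 62.2
tool shift mm [-0.6 -0.2 34.1] rotvec [-0.  0. -0.]
```

Lower, then release by opening moderately.

```bash

python3 -m inch '[[[20,0,0,12,0,0,0],[20,0,0,12,0,0,0],[20,0,0,10,0,0,0],[20,0,0,0,0,0,0],[20,0,0,0,0,0,0],[72,0,0,0,0,0,0],[72,0,0,0,0,0,0],[72,0,0,0,0,0,0],[72,0,0,0,0,0,0],[72,0,0,-15,0,0,0],[72,0,0,-30,0,0,0],[72,0,0,-30,0,0,0],[72,0,0,-35,0,0,0],[72,0,-30,-35,0,0,0],[72,0,-30,0,0,0,0],[72,0,-30,0,0,0,0],[72,0,-30,0,0,0,0],[72,0,0,0,0,0,0]]]'
python3 - <<'E'
from h import *
p,d,i=shot("wrist"); cv2.imwrite("pics/w4.png",p)
p,d,i=shot("top"); c=cloud(d,i)
m=((c[...,2]>.012)&(c[...,2]<.035)&(p.min(2)>110)&(c[...,0]<.6)&(c[...,0]>.35)).astype(np.uint8)
k,l,st,ce=cv2.connectedComponentsWithStats(m)
for j in range(1,k):
    if st[j,4]>60:
        Q=c[l==j]; r=cv2.minAreaRect((Q[:,:2]*1e3).astype(np.float32)); print(ce[j].round(),st[j,4],"c",np.round(r[0],0),np.round(r[1]),round(r[2],1))
rel([.421,-.03,.27],down(-97.6)); print(manip.sense()["joint_pos"])
E
```

```text
time: 14.3
position: [0.634, -0.0919, 0.2397]
ee_rot: [[0.726, 0.688, -0.002], [0.688, -0.726, 0.002], [0.0, -0.003, -1.0]]
force: [0.0, 1.3, 0.3]
grip_width: 0.0617
grip_force: 0.0
[380. 210.] 259 c [ 484. -381.] [74. 50.] 8.7
[287. 227.] 267 c [420. -30.] [74. 50.] 82.3
[123. 233.] 193 c [395. 591.] [72. 70.] 15.1
tool shift mm [-111.7 -196.7  -30.8] rotvec [ 0.000e+00 -1.000e-01  1.407e+02]
[ 26.73520535  27.09473782 -30.89853397  91.03783157  14.88547123
  65.93111072 -54.36610622]
```

View pics/w4.png

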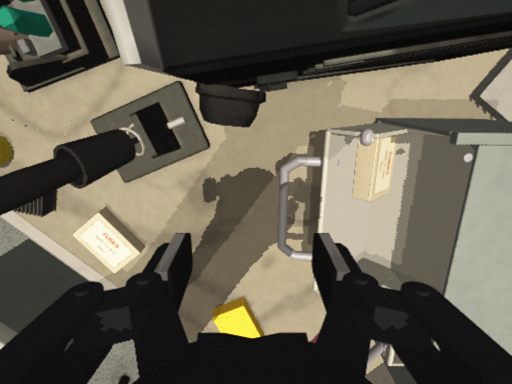

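```bash

python3 -m inch '[[[100,0,0,-30,0,0,7.05],[100,0,0,0,0,0,7.05],[100,0,0,0,0,0,7.05],[100,0,0,0,0,0,7.05],[100,0,0,0,0,0,7.05],[100,0,0,0,0,0,7.05],[100,0,0,0,0,0,7.05],[100,0,0,0,0,0,7.05],[100,0,0,0,0,0,7.05],[100,0,0,0,0,0,7.05],[100,0,0,0,0,0,7.05],[100,0,0,0,0,0,7.05],[100,0,0,0,0,0,7.05],[100,0,0,0,0,0,7.05],[100,0,0,0,0,0,7.05],[100,0,0,0,0,0,7.05],[100,0,0,0,0,0,7.05],[100,0,0,0,0,0,7.05],[100,0,0,0,0,0,7.05],[100,0,0,0,0,0,6.8]]]'
python3 -c "
from h import *
rel([.422,-.03,.27],down(-97.6));print(manip.sense()['joint_pos'])"
```

```text
time: 16.07
position: [0.6359, -0.1013, 0.2593]
ee_rot: [[0.084, -0.996, -0.022], [-0.996, -0.084, 0.003], [-0.005, 0.022, -1.0]]
force: [0.0, -0.6, -2.6]
grip_width: 0.0851
grip_force: 0.0
tool shift mm [-89.1 207.4  -5.7] rotvec [ 1.3  0.1 12.4]
[ -24.57506011   28.2235431    43.72197362   91.99672615  -20.25589157
   69.37936425 -151.79607076]
```

```bash

python3 -m inch '[[[100,0,0,0,0,0,-7],[100,0,0,0,0,0,-7],[100,0,0,0,0,0,-7],[100,0,0,0,0,0,-7],[100,0,0,0,0,0,-7],[100,0,0,0,0,0,-7],[100,0,0,0,0,0,-7],[100,0,0,0,0,0,-7],[100,0,0,0,0,0,-7],[100,0,0,0,0,0,-7],[100,0,0,0,0,0,-7],[100,0,0,0,0,0,-7],[100,0,0,0,0,0,-7],[100,0,0,0,0,0,-7],[100,0,0,0,0,0,-7],[100,0,0,0,0,0,-7],[100,0,0,0,0,0,-7],[100,0,0,0,0,0,-7],[100,0,0,0,0,0,-7],[100,0,0,0,0,0,0]]]'
python3 -c "
from h import *
rel([.4184,-.0498,.27],down(82.4));print(manip.sense()['joint_pos'])"
```

```text
time: 17.73
position: [0.636, -0.1014, 0.2582]
ee_rot: [[0.667, 0.744, -0.024], [0.745, -0.668, 0.004], [-0.013, -0.021, -1.0]]
force: [0.5, 0.7, -0.3]
grip_width: 0.0854
grip_force: 0.0
tool shift mm [-107.  -196.6   -6.3] rotvec [ -1.4   0.4 -34.3]
[ -3.9889165   23.88758747  13.04365334  90.74264     -5.72400159
  67.42534928 -31.57434508]
```

```bash

python3 -m inch '[[[100,0,0,0,-1.4,0.4,-6.3],[100,0,0,0,0,0,-7],[100,0,0,0,0,0,-7],[100,0,0,0,0,0,-7],[100,0,0,0,0,0,-7],[100,0,0,0,0,0,0]]]'
python3 -c "
from h import *
rel([.4184,-.0498,.20],down(82.4));print(manip.sense()['joint_pos'])"
```

```text
time: 18.23
position: [0.6357, -0.101, 0.2583]
ee_rot: [[0.134, 0.991, -0.001], [0.991, -0.134, -0.005], [-0.005, -0.0, -1.0]]
force: [0.3, 0.4, -0.5]
grip_width: 0.0859
grip_force: 0.0
tool shift mm [  21.8 -222.2   58.2] rotvec [-0.   0.3 -0.1]
[ 0.65968048 22.96942627  6.15080411 91.50061774 -2.28840856 65.68217691
 -0.45123389]
```

```bash

python3 -m inch '[[[100,0,-31.7,0,0,0,0],[100,0,-31.7,0,0,0,0],[100,0,-31.7,0,0,0,0],[100,0,-31.7,0,0,0,0],[100,0,-31.7,0,0,0,0],[100,0,-31.7,0,0,0,0],[100,10,-32,0,0,0,0],[100,11.8,0,20,0,0.3,0],[100,0,0,30,0,0,0],[100,0,0,35,0,0,0],[100,0,0,35,0,0,0],[100,0,0,30,0,0,0],[100,0,0,20,0,0,0],[100,0,0,0,0,0,0],[100,0,0,0,0,0,0]]]'
python3 - <<'E'
from h import *
p,d,i=shot("top"); c=cloud(d,i)
m=((c[...,2]>.012)&(c[...,2]<.035)&(p.min(2)>80)&(c[...,0]<.5)&(c[...,0]>.35)&(c[...,1]<.1)).astype(np.uint8)
k,l,st,ce=cv2.connectedComponentsWithStats(m)
for j in range(1,k):
    if st[j,4]>40:
        Q=c[l==j]; r=cv2.minAreaRect((Q[:,:2]*1e3).astype(np.float32)); print(ce[j].round(),st[j,4],"c",np.round(r[0],0),np.round(r[1]),round(r[2],1))
p,d,i=shot("wrist"); c=cloud(d,i)
m=((c[...,2]>.015)&(c[...,2]<.03)&(p.min(2)>80)&(c[...,0]<.5)&(c[...,0]>.35)).astype(np.uint8); print(m.sum()); 
k,l,st,ce=cv2.connectedComponentsWithStats(m)
for j in range(1,k):
    if st[j,4]>300:
        Q=c[l==j]; r=cv2.minAreaRect((Q[:,:2]*1e3).astype(np.float32)); print("w",ce[j].round(),st[j,4],"c",np.round(r[0],0),np.round(r[1]),round(r[2],1))
rel([.4184,-.0498,.010],down(82.4));print(manip.sense()['joint_pos'])
E
```

```text
time: 19.48
position: [0.4178, -0.0495, 0.0881]
ee_rot: [[0.137, 0.991, -0.002], [0.991, -0.137, -0.0], [-0.0, -0.002, -1.0]]
force: [0.2, -0.2, -0.0]
grip_width: 0.0854
grip_force: 0.0
[380. 213.] 194 c [ 473. -381.] [54. 51.] 6.1
[282. 226.] 147 c [423. -17.] [47. 50.] 82.1
6267
w [254. 165.] 6240 c [422. -26.] [68. 50.] 82.3
tool shift mm [-0.5 -0.9 79.6] rotvec [ 0.1 -0.  -0.2]
[ -1.79491822  15.91280974   3.22871968 129.30651804  -1.55668013
  34.68752249  -5.17261825]
```

Box unmoved; descend and grip.

```bash

python3 -m inch '[[[100,0,1,15,0,0,0],[100,0,0,20,0,0,0],[100,0,0,15,0,0,0],[100,0,0,15,0,0,0],[100,0,0,13,0,0,0],[100,0,0,0,0,0,0],[100,0,0,0,0,0,0],[20,0,0,0,0,0,0],[20,0,0,0,0,0,0],[20,0,0,0,0,0,0],[20,0,0,0,0,0,0],[20,0,0,0,0,0,0],[20,0,0,0,0,0,0],[20,0,0,0,0,0,0]]]'

```

```text
time: 20.75
position: [0.4196, -0.0493, 0.0118]
ee_rot: [[0.133, 0.991, 0.002], [0.991, -0.133, 0.0], [0.0, 0.002, -1.0]]
force: [-1.6, -0.5, 9.7]
grip_width: 0.0488
grip_force: 62.0
```

```bash

python3 -m inch '[[[20,0,0,-15,0,0,0],[20,0,0,-30,0,0,0],[20,-10,0,-35,0,0,0],[20,-20,0,-35,0,0,0],[20,-30,0,-25,0,0,0],[20,-20,0,-30,0,0,0],[20,0,0,-35,0,0,0],[20,0,0,-30,0,0,6],[20,0,0,0,0,0,7],[20,0,0,0,0,0,7],[20,0,0,0,0,0,7],[20,0,0,0,0,0,7],[20,0,0,0,0,0,5.4],[20,0,0,0,0,0,0],[20,0,0,0,0,0,0]]]'
python3 -c "
from h import *
rel(c2w([-90,-27,250]),down(43.05));print(manip.sense()['joint_pos'])"
```

```text
time: 22.0
position: [0.408, -0.1285, 0.2456]
ee_rot: [[0.73, 0.683, -0.0], [0.683, -0.73, 0.0], [0.0, -0.0, -1.0]]
force: [0.3, -0.1, -1.2]
grip_width: 0.0485
grip_force: 62.6
tool shift mm [ 82.  251.7  -4.4] rotvec [-0.  -0.   0.1]
[  4.06981696   2.7765885    8.0928576  119.30058245  -0.47265842
  57.96295512 -34.4815184 ]
```

```bash

python3 -m inch '[[[20,10.5,31.5,-2,0,0,0],[20,10.5,31.5,-2,0,0,0],[20,10.5,31.5,0,0,0,0],[20,10.5,31.5,0,0,0,0],[20,10.5,31.5,0,0,0,0],[20,10.5,31.5,0,0,0,0],[20,10.5,31.5,0,0,0,0],[20,10.5,31.5,0,0,0,0],[20,0,0,20,0,0,0],[20,0,0,30,0,0,0],[20,0,0,30,0,0,0],[20,0,0,25,0,0,0],[20,0,0,15,0,0,0],[20,0,0,0,0,0,0],[20,0,0,0,0,0,0]]]'
python3 -c "
from h import *
rel(c2w([-90,-25,97]),down(43.05))"
```

```text
time: 23.25
position: [0.6411, -0.2552, 0.1286]
ee_rot: [[0.73, 0.683, -0.002], [0.683, -0.73, 0.001], [-0.001, -0.002, -1.0]]
force: [-0.4, -0.6, 0.1]
grip_width: 0.0486
grip_force: 62.6
tool shift mm [ 0.5 -0.1 31.6] rotvec [-0.1  0.1  0. ]
```

```bash

python3 -m inch '[[[20,0,0,12,0,0,0],[20,0,0,12,0,0,0],[20,0,0,7,0,0,0],[20,0,0,0,0,0,0],[20,0,0,0,0,0,0],[72,0,0,0,0,0,0],[72,0,0,0,0,0,0],[72,0,0,0,0,0,0],[72,0,0,0,0,0,0],[72,0,0,-15,0,0,0],[72,0,0,-30,0,0,0],[72,0,0,-30,0,0,0],[72,0,0,-35,0,0,0],[72,0,-30,-35,0,0,0],[72,0,-30,0,0,0,0],[72,10,-30,0,0,0,0],[72,10,0,0,0,0,0],[72,0,0,0,0,0,0]]]'
python3 - <<'E'
from h import *
p,d,i=shot("wrist"); cv2.imwrite("pics/w5.png",p)
p,d,i=shot("top"); cv2.imwrite("pics/top5.png",p)
s=manip.sense(); print(w2c(np.array(s["position"])))
E
```

```text
time: 24.75
position: [0.5976, -0.175, 0.2406]
ee_rot: [[0.728, 0.686, 0.002], [0.686, -0.728, 0.002], [0.002, -0.0, -1.0]]
force: [0.9, -0.2, -0.2]
grip_width: 0.0613
grip_force: 0.0
[-175.63780723   -5.44969701  240.07792941]
```

View pics/w5.png

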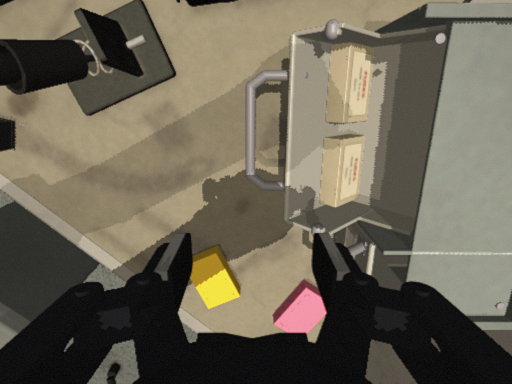

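View pics/top5.png

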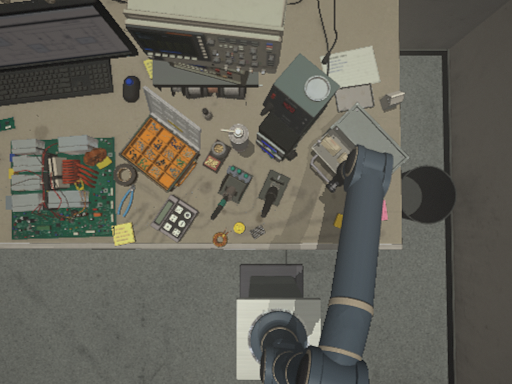

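The bin holds both boxes side by side, at (350,85) and (343,170). The top view shows no other cream box on the bench, so the count is 2. Next I close the bin with the fingers caging the handle.

```bash

python3 -m inch '[[[30,13.5,-2,0,0,0,0],[30,13.5,-2,0,0,0,0],[30,13.5,-0.5,30,0,0,0],[30,0,0,30,0,0,0],[30,0,0,30,0,0,0],[30,0,0,0,0,0,0],[30,0,0,0,0,0,0]]]'
python3 -c "
from h import *
rel(c2w([-180.5,35,53]),down(43.05))"
```

```text
time: 25.43
position: [0.6231, -0.1468, 0.1483]
ee_rot: [[0.731, 0.682, -0.004], [0.682, -0.731, 0.001], [-0.002, -0.003, -1.0]]
force: [0.4, 0.2, 0.8]
grip_width: 0.0258
grip_force: 0.0
tool shift mm [-0.2  1.2 95.3] rotvec [-0.2  0.1 -0.1]
```

```bash

python3 -m inch '[[[30,0,1,20,0,0,0],[30,0,0,20,0,0,0],[30,0,0,20,0,0,0],[30,0,0,18,0,0,0],[30,0,0,17,0,0,0],[30,0,0,0,0,0,0],[21,0,0,0,0,0,0],[21,0,0,0,0,0,0],[21,0,0,0,0,0,0]]]'
python3 - <<'E'
from h import *
s=manip.sense(); print(w2c(np.array(s["position"])),CR.T@s["force"])
E
```

```text
time: 26.18
position: [0.6256, -0.1485, 0.0572]
ee_rot: [[0.732, 0.682, 0.003], [0.682, -0.732, -0.0], [0.002, 0.003, -1.0]]
force: [-0.1, -0.6, -0.9]
grip_width: 0.0177
grip_force: 0.0
[-178.40883963   36.09243407   57.23265554] [ 0.36529487 -0.44461683 -0.87887346]
```

```bash

python3 -m inch '[[[21,0,4,0,0,0,0],[21,0,3.8,-7,0,0,0],[21,0,4.4,-7.7,0,0,0],[21,0,4.9,-7.4,0,0,0],[21,0,5.4,-7,0,0,0],[21,0,5.9,-6.6,0,0,0],[21,0,6.3,-6.2,0,0,0],[21,0,6.7,-5.7,0,0,0],[21,0,7.1,-5.2,0,0,0],[21,0,0,0,0,0,0],[21,0,0,0,0,0,0]]]'
python3 - <<'E'
from h import *
s=manip.sense(); print(w2c(np.array(s["position"])),CR.T@s["force"])
E
```

```text
time: 27.1
position: [0.6579, -0.1845, 0.1091]
ee_rot: [[0.732, 0.681, 0.002], [0.681, -0.732, -0.001], [0.001, 0.002, -1.0]]
force: [-0.4, 1.5, 1.1]
grip_width: 0.0177
grip_force: 0.7
[-129.99516776   35.09515835  109.13211275] [-1.35689185  0.74215254  1.07576822]
```

```bash

python3 -m inch '[[[21,0,5,-2.3,0,0,0],[21,0,5,-2.3,0,0,0],[21,0,5,-2.3,0,0,0],[21,0,5,-2,0,0,0],[21,0,4,-1.5,0,0,0],[21,0,4,-1.2,0,0,0],[21,0,3,0,0,0,0],[21,0,2,0,0,0,0],[21,0,0,0,0,0,0],[21,0,0,0,0,0,0],[21,0,0,0,0,0,0]]]'
python3 - <<'E'
from h import *
s=manip.sense(); print(w2c(np.array(s["position"])),CR.T@s["force"])
E
```

```text
time: 28.02
position: [0.6692, -0.1968, 0.1155]
ee_rot: [[0.729, 0.684, -0.029], [0.685, -0.728, 0.019], [-0.008, -0.034, -0.999]]
force: [-24.4, 20.1, 11.3]
grip_width: 0.0175
grip_force: 16.1
[-113.35588511   35.0117935   115.52508237] [-31.36697644  -4.12663201  11.25535584]
```

```bash

python3 -m inch '[[[21,0,-6,0,0,0,0],[21,0,-6,0,0,0,0],[21,0,0,0,0,0,0]]]'
python3 - <<'E'
from h import *
s=manip.sense(); print(w2c(np.array(s["position"])),CR.T@s["force"])
p,d,i=shot("wrist"); cv2.imwrite("pics/w6.png",p)
E
```

```text
time: 28.27
position: [0.6684, -0.1961, 0.117]
ee_rot: [[0.731, 0.683, -0.008], [0.683, -0.731, 0.004], [-0.003, -0.009, -1.0]]
force: [-5.2, 6.6, -3.2]
grip_width: 0.0179
grip_force: 4.4
[-114.38361389   34.89597584  117.00348366] [-8.32744357  0.71386535 -3.16080773]
```

View pics/w6.png

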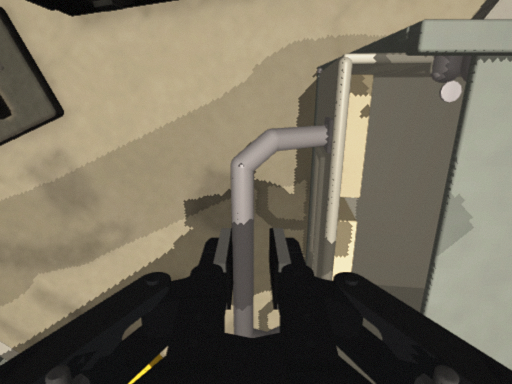

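```bash

python3 - <<'E'
from h import *
p,d,i=shot("wrist"); q=w2c(cloud(d,i))
for u,v in[(290,240),(285,270),(345,290),(360,310),(400,330),(440,380),(345,100),(332,240),(322,130),(245,180),(355,130),(343,240),(400,150),(440,60),(450,90),(150,290)]: print(u,v,p[v,u],q[v,u].round())
E
```

```text
290 240 [19 18 19] [-95.  41. 118.]
285 270 [18 17 17] [-101.   46.  151.]
345 290 [22 19 21] [-82.  47. 165.]
360 310 [25 23 24] [-79.  44. 172.]
400 330 [18 17 16] [-72.  46. 182.]
440 380 [56 57 60] [-69.  45. 197.]
345 100 [172 194 204] [-76. 107. 122.]
332 240 [174 196 206] [-76.  43. 121.]
322 130 [130 132 141] [-82.  94. 110.]
245 180 [158 162 173] [-117.   75.  131.]
355 130 [170 213 229] [-52.  89.  67.]
343 240 [109 143 156] [-53.  15.  67.]
400 150 [ 85  99 105] [-3. 69. 24.]
440 60 [82 84 89] [-42. 122. 126.]
450 90 [189 193 205] [-47. 111. 145.]
150 290 [22 19 18] [-148.   46.  165.]
```

```bash

python3 -m inch '[[[21,0,4,-2,0,0,0],[21,0,4,-2,0,0,0],[21,0,0,0,0,0,0],[21,0,0,0,0,0,0],[21,0,0,0,0,0,0],[21,0,0,0,0,0,0]]]'
python3 -c "
from h import *
s=manip.sense(); print(w2c(np.array(s['position'])),CR.T@s['force'])"
python3 -m inch '[[[21,0,0,0,0,0,0],[21,0,0,0,0,0,0],[21,0,0,0,0,0,0],[21,0,0,0,0,0,0],[21,0,0,0,0,0,0],[21,0,0,0,0,0,0]]]'
python3 -c "
from h import *
s=manip.sense(); print(w2c(np.array(s['position'])),CR.T@s['force'],CR.T@s['moment'])
p,d,i=shot('scene'); cv2.imwrite('pics/s7.png',cv2.resize(p[110:190,230:350],None,fx=5,fy=5,interpolation=cv2.INTER_CUBIC))"
```

```text
time: 28.87
position: [0.6687, -0.1964, 0.1171]
ee_rot: [[0.729, 0.684, -0.024], [0.684, -0.729, 0.014], [-0.008, -0.027, -1.0]]
force: [-14.8, 14.9, -5.7]
grip_width: 0.0179
grip_force: 10.5
[-113.98562424   34.8905468   117.08610116] [-20.95634758  -0.62764629  -5.74277136]
time: 29.37
position: [0.6687, -0.1964, 0.1171]
ee_rot: [[0.729, 0.684, -0.024], [0.684, -0.729, 0.014], [-0.008, -0.027, -1.0]]
force: [-14.9, 15.1, -5.4]
grip_width: 0.0183
grip_force: 10.5
[-114.00493967   34.9073476   117.08291182] [-21.19040571  -0.57378617  -5.41481871] [-0.1651218   4.30441096 -0.01810557]
```

View pics/s7.png

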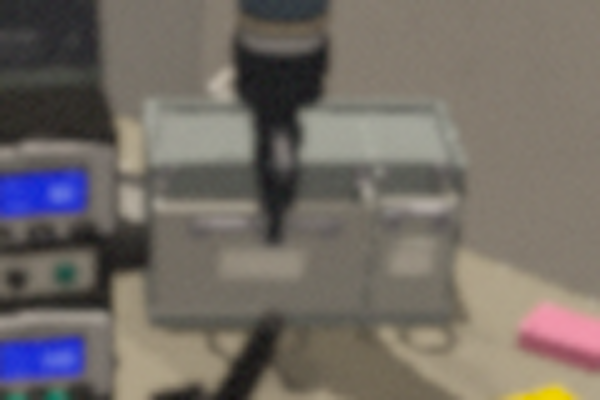

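```bash

python3 -m inch '[[[21,0,3,-1,0,0,0],[21,0,3,-1,0,0,0],[21,0,0,0,0,0,0],[21,0,0,0,0,0,0],[21,0,0,0,0,0,0]]]'
python3 -c "
from h import *
s=manip.sense(); print(w2c(np.array(s['position'])),CR.T@s['force'],s['joint_torque'])
p,d,i=shot('wrist'); q=w2c(cloud(d,i)).reshape(-1,3); c=p.reshape(-1,3)
m=(q[:,1]>-60)&(q[:,1]<130)&(q[:,0]>-72)&(q[:,0]<60)&(q[:,2]>5)&(q[:,2]<118)
q=q[m]
for x in range(-70,60,10):
  print(x,[ (int(np.percentile(k,90)) if len(k)>5 else None) for k in [q[(q[:,0]>=x)&(q[:,0]<x+10)&(q[:,1]>=y)&(q[:,1]<y+15),2] for y in range(-60,130,15)]])
"
```

```text
time: 29.83
position: [0.6788, -0.2071, 0.1234]
ee_rot: [[0.731, 0.682, -0.007], [0.682, -0.731, 0.004], [-0.002, -0.008, -1.0]]
force: [-6.0, 7.1, -3.8]
grip_width: 0.0182
grip_force: 4.4
[-99.30649181  34.95948234 123.38382146] [-9.26776023  0.42170779 -3.84671756] [ 2.45203704e+00 -5.92475510e+01  5.90974107e+00 -2.59467870e+01
  1.22906338e+00 -2.01841906e+00  1.45460604e-02]
-70 [None, None, None, 30, 99, 105, 106, 106, 106, 111, 110, 106, 111]
-60 [None, None, None, None, None, None, None, None, None, None, None, None, 116]
-50 [107, None, 66, 66, 66, 66, None, 66, 66, 66, 66, 66, 115]
-40 [116, None, None, 65, 65, 65, None, 66, 66, 66, 66, 66, 115]
-30 [15, 15, 16, 16, 16, 16, 16, 16, 16, 16, 16, 115, 105]
-20 [81, 16, 16, 16, 16, 16, 15, 16, 16, 16, 16, 16, 79]
-10 [74, 15, 16, 15, 15, 15, 15, 15, 15, 15, 15, 16, 56]
0 [24, 15, 15, 15, 15, 15, 15, 15, 15, 15, 15, 15, 41]
10 [28, 15, 15, 15, 15, 15, 15, 15, 15, 15, 15, 15, 30]
20 [15, 15, 15, 15, 15, 15, 15, 15, 15, 15, 15, 15, None]
30 [None, None, None, None, None, None, None, None, None, None, None, None, None]
40 [None, None, None, None, None, None, None, None, None, None, None, None, None]
50 [None, None, None, None, None, None, None, None, None, None, None, None, None]
```

It clicked home. One last small push to be sure, then back off and up.

```bash

python3 -m inch '[[[21,0,4,0,0,0,0],[21,0,2,0,0,0,0],[21,0,0,0,0,0,0],[21,0,0,0,0,0,0]]]'
python3 -c "
from h import *
s=manip.sense(); print(w2c(np.array(s['position'])),CR.T@s['force'])"
python3 -m inch '[[[30,0,-6,0,0,0,0],[30,0,-5,0,0,0,0],[30,0,0,0,0,0,0],[30,0,0,0,0,0,0]]]'
python3 -c "
from h import *
s=manip.sense(); print(w2c(np.array(s['position'])),CR.T@s['force'])"
```

```text
time: 30.22
position: [0.6795, -0.2077, 0.1234]
ee_rot: [[0.73, 0.683, -0.016], [0.683, -0.73, 0.011], [-0.005, -0.019, -1.0]]
force: [-16.0, 12.7, 6.8]
grip_width: 0.0178
grip_force: 9.9
[-98.2988931   35.07062642 123.38770952] [-20.25369956  -3.01308729   6.82417652]
time: 30.55
position: [0.6782, -0.2069, 0.1259]
ee_rot: [[0.732, 0.681, 0.002], [0.681, -0.732, -0.002], [0.0, 0.002, -1.0]]
force: [-0.2, -0.1, 0.2]
grip_width: 0.0254
grip_force: 0.0
[-99.80036352  34.68472413 125.91034491] [-0.01260729 -0.22912461  0.15667625]
```

```bash

python3 -m inch '[[[30,0,-5,0,0,0,0],[30,0,0,-10,0,0,0],[30,0,0,-20,0,0,0],[30,0,0,-30,0,0,0],[30,0,0,-40,0,0,0],[0,0,0,-40,0,0,0],[0,0,-20,-40,0,0,0],[0,0,-40,-20,0,0,0],[0,0,-40,0,0,0,0],[0,0,-40,0,0,0,0],[0,0,0,0,0,0,0],[0,0,0,0,0,0,0]]]'
python3 - <<'E'
from h import *
p,d,i=shot("wrist"); q=w2c(cloud(d,i)).reshape(-1,3)
h=q[(q[:,2]>126)&(q[:,2]<145)&(q[:,0]<-95)&(q[:,0]>-120)&(q[:,1]>-20)&(q[:,1]<90)]
print("handle",len(h),np.percentile(h[:,0],[5,50,95]).round(1),np.percentile(h[:,2],[50,95]).round())
p,d,i=shot("top"); c=cloud(d,i)
m=((c[...,2]>.034)&(c[...,2]<.06)&(c[...,0]>.35)&(c[...,0]<.58)&(c[...,1]>.26)&(c[...,1]<.5)).astype(np.uint8)
m2=((c[...,2]>.02)&(c[...,2]<.06)&(c[...,0]>.35)&(c[...,0]<.58)&(c[...,1]>.26)&(c[...,1]<.5)).astype(np.uint8)
k,l,st,ce=cv2.connectedComponentsWithStats(m2)
for j in range(1,k):
    if st[j,4]>100: Q=c[l==j]; r=cv2.minAreaRect((Q[:,:2]*1e3).astype(np.float32)); print(ce[j].round(),st[j,4],np.round(r[0]),np.round(r[1]),r[2])
hi=c[(c[...,1]>.15)&(c[...,1]<.55)&(c[...,0]<.6)&(c[...,0]>.35)]; print("max z near terminal",np.percentile(hi[:,2],99.8))
rel([.44,.36,.30],down(60)); print(manip.sense()["joint_pos"])
E
```

```text
time: 31.55
position: [0.5807, -0.1008, 0.3229]
ee_rot: [[0.729, 0.684, 0.002], [0.684, -0.729, 0.001], [0.002, 0.001, -1.0]]
force: [0.3, -1.3, 0.4]
grip_width: -0.0002
grip_force: 0.0
handle 954 [-110.4 -106.7  -99.7] [135. 137.]
[174. 218.] 1238 [454. 391.] [121. 140.] 56.777618408203125
max z near terminal 0.18650481346177142
tool shift mm [ 211.6 -436.2   21.7] rotvec [  0.1  -0.  -17.1]
[ -0.99456132  15.34570625   8.82017105  93.90152911  -2.42711821
  70.84078771 -38.7698329 ]
```

```bash

python3 -m inch '[[[0,17.6,-36.3,0,0,0,0],[0,17.6,-36.3,0,0,0,0],[0,17.6,-36.3,0,0,0,0],[0,17.6,-36.3,0,0,0,0],[0,17.6,-36.3,0,0,0,0],[0,17.6,-36.3,0,0,0,0],[0,17.6,-36.3,0,0,0,0],[0,17.6,-36.3,0,0,0,0],[0,17.6,-36.3,0,0,0,0],[0,17.6,-36.3,0,0,0,0],[0,17.6,-36.3,0,0,0,0],[0,17.6,-36.3,0,0,0,0],[0,0,0,20,0,0,-7],[0,0,0,0,0,0,-6.8],[0,0,0,0,0,0,0],[0,0,0,0,0,0,0]]]'
python3 - <<'E'
from h import *
p,d,i=shot("wrist"); cv2.imwrite("pics/w8.png",p); c=cloud(d,i)
np.savez("/tmp/w8.npz",p=p,d=d,K=i["K"],origin=i["origin"],rotation=i["rotation"])
m=((c[...,2]>.036)&(c[...,2]<.0435)&(p.min(2)>110)&(c[...,0]<.6)&(c[...,1]>.25)).astype(np.uint8)
k,l,st,ce=cv2.connectedComponentsWithStats(m)
for j in range(1,k):
    if st[j,4]>80: Q=c[l==j]; r=cv2.minAreaRect((Q[:,:2]*1e3).astype(np.float32)); print(ce[j].round(),st[j,4],np.round(r[0],1),np.round(r[1]),round(r[2],1),np.median(Q[:,2]).round(4))
p,d,i=shot("top"); q=w2c(cloud(d,i)).reshape(-1,3)
h=q[(q[:,2]>126)&(q[:,2]<145)&(q[:,0]<-95)&(q[:,0]>-120)&(q[:,1]>-30)&(q[:,1]<100)]; print("handle",len(h),np.percentile(h[:,0],[5,50,95]).round(1),np.percentile(h[:,2],[50,95]).round())
zt=np.load("/tmp/top.npz"); q=w2c(cloud(zt["d"],i)).reshape(-1,3)
h=q[(q[:,2]>126)&(q[:,2]<145)&(q[:,0]<-95)&(q[:,0]>-120)&(q[:,1]>-30)&(q[:,1]<100)]; print("before",len(h),np.percentile(h[:,0],[5,50,95]).round(1),np.percentile(h[:,2],[50,95]).round())
E
```

```text
time: 32.98
position: [0.4409, 0.3596, 0.3013]
ee_rot: [[0.553, 0.833, -0.0], [0.833, -0.553, 0.0], [-0.0, -0.0, -1.0]]
force: [0.3, 0.6, -0.4]
grip_width: 0.0001
grip_force: 0.0
[218. 125.] 367 [423.9 414.6] [25. 24.] 55.9 0.0398
[247. 125.] 352 [455.8 394.2] [23. 24.] 56.3 0.0398
[276. 125.] 349 [487.4 373.2] [23. 24.] 56.7 0.0397
[219. 154.] 337 [403.2 383.1] [24. 24.] 55.3 0.0398
[247. 154.] 278 [434.4 362.4] [25. 24.] 56.6 0.04
[276. 154.] 220 [466.7 341.6] [24. 24.] 13.1 0.0399
handle 100 [-110.2 -105.7  -99.4] [135. 139.]
before 98 [-110.1 -105.7  -98.2] [135. 139.]
```

View pics/w8.png

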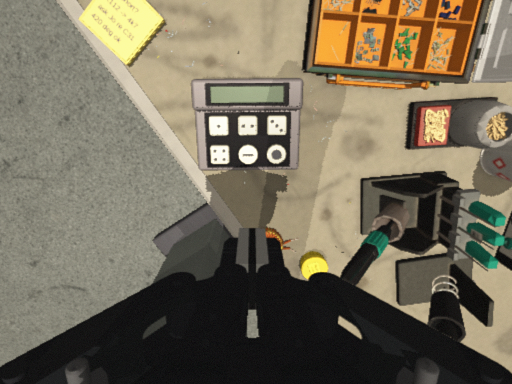

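Keys in the wrist view: clear (bar) at (247,154), two pips at (247,125), enter (dot) at (276,154). The bin handle is back at its shut position.

```bash
python3 -c "
from h import *
rel([.4344,.3625,.065],down(56.5)); print(np.round(down(56.5).T@np.array([.0214,.0317,0])*1e3,1),np.round(down(56.5).T@np.array([.0106,-.0525,0])*1e3,1))"
python3 -m inch '[[[0,-1,-7,39,0,0,0],[0,0,0,40,0,0,0],[0,0,0,40,0,0,0],[0,0,0,40,0,0,0],[0,0,0,40,0,0,0],[0,0,0,34,0,0,0],[0,0,0,0,0,0,0],[0,0,0,0,0,0,0]]]'
python3 -c "
from h import *
rel([.4344,.3625,.065],down(56.5))"
```

```text
tool shift mm [ -1.3  -6.8 236.9] rotvec [ 0.  -0.1 -0. ]
[38.2  0.3  0. ] [-37.9  37.8   0. ]
time: 33.75
position: [0.4327, 0.3625, 0.0679]
ee_rot: [[0.55, 0.835, -0.002], [0.835, -0.55, -0.002], [-0.003, -0.001, -1.0]]
force: [0.8, 1.4, 1.0]
grip_width: -0.0002
grip_force: 0.0
tool shift mm [1.  1.4 2.9] rotvec [-0.   0.1  0.1]
```

```bash

python3 -m inch '[[[0,1,1,8,0,0,0],[0,0,0,8,0,0,0],[0,0,0,4,0,0,0],[0,0,0,3,0,0,0],[0,0,0,3,0,0,0],[0,0,0,0,0,0,0],[0,0,0,0,0,0,0],[0,0,0,0,0,0,0]]]'
```

```text
time: 34.42
position: [0.4347, 0.364, 0.0432]
ee_rot: [[0.548, 0.836, 0.001], [0.836, -0.548, 0.001], [0.002, 0.0, -1.0]]
force: [1.1, -1.1, 3.5]
grip_width: 0.0001
grip_force: 1.9
```

```bash

python3 -m inch '[[[0,0,0,2,0,0,0],[0,0,0,1,0,0,0],[0,0,0,0,0,0,0],[0,0,0,0,0,0,0],[0,0,0,0,0,0,0]]]'
python3 -m inch '[[[0,0,0,-10,0,0,0],[0,0,0,-18,0,0,0],[0,0,0,0,0,0,0],[0,19,0,0,0,0,0],[0,19,0,0,0,0,0],[0,0,0,0,0,0,0],[0,0,0,0,0,0,0]]]'
python3 -c "
from h import *
rel([.4558,.3942,.040],down(56.5))"
```

```text
time: 34.83
position: [0.4347, 0.364, 0.0427]
ee_rot: [[0.548, 0.836, 0.002], [0.836, -0.548, 0.001], [0.002, 0.001, -1.0]]
force: [-3.4, -4.4, 24.7]
grip_width: 0.0
grip_force: 12.2
time: 35.42
position: [0.4543, 0.3956, 0.0665]
ee_rot: [[0.547, 0.837, -0.002], [0.837, -0.547, -0.0], [-0.001, -0.001, -1.0]]
force: [-0.6, -0.4, -0.8]
grip_width: -0.0004
grip_force: 0.0
tool shift mm [-0.3  2.1 26.5] rotvec [-0.1  0.1  0.3]
```

```bash

python3 -m inch '[[[0,0,2,8,0,0,0],[0,0,0,8,0,0,0],[0,0,0,4,0,0,0],[0,0,0,3,0,0,0],[0,0,0,2.3,0,0,0],[0,0,0,0,0,0,0],[0,0,0,0,0,0,0],[0,0,0,0,0,0,0],[0,0,0,0,0,0,0]]]'
```

```text
time: 36.17
position: [0.4558, 0.3926, 0.043]
ee_rot: [[0.548, 0.836, -0.002], [0.836, -0.548, -0.003], [-0.003, -0.0, -1.0]]
force: [-2.0, -4.5, 10.9]
grip_width: 0.0004
grip_force: 5.5
```

Bottomed (10.9 N). Up, and over to enter.

```bash

python3 -m inch '[[[0,0,0,-10,0,0,0],[0,0,0,-18,0,0,0],[0,0,0,0,0,0,0],[0,-19,19,0,0,0,0],[0,-19,19,0,0,0,0],[0,0,0,0,0,0,0],[0,0,0,0,0,0,0]]]'
python3 -c "
from h import *
rel([.4662,.3415,.040],down(56.5))"
```

```text
time: 36.75
position: [0.468, 0.3396, 0.0698]
ee_rot: [[0.551, 0.835, -0.001], [0.835, -0.551, -0.001], [-0.001, -0.0, -1.0]]
force: [-0.5, 0.0, -0.2]
grip_width: -0.0004
grip_force: 0.0
tool shift mm [ 0.7 -2.6 29.7] rotvec [-0.   0.1  0.1]
```

```bash

python3 -m inch '[[[0,0.5,-2.5,10,0,0,0],[0,0,0,9,0,0,0],[0,0,0,4,0,0,0],[0,0,0,3,0,0,0],[0,0,0,2,0,0,0],[0,0,0,0,0,0,0],[0,0,0,0,0,0,0],[0,0,0,0,0,0,0],[0,0,0,0,0,0,0]]]'
```

```text
time: 37.5
position: [0.4643, 0.3446, 0.043]
ee_rot: [[0.547, 0.837, -0.002], [0.837, -0.547, 0.0], [-0.001, -0.002, -1.0]]
force: [-4.5, -0.4, 9.9]
grip_width: 0.0002
grip_force: 5.3
```

```bash

python3 -m inch '[[[0,0,0,-10,0,0,0],[0,0,0,-20,0,0,0],[0,0,0,-35,0,0,0],[0,0,0,-35,0,0,0],[0,0,0,-35,0,0,0],[0,0,0,-35,0,0,0],[0,0,0,-35,0,0,0],[0,0,0,-35,0,0,0],[0,0,0,0,0,0,0],[0,0,0,0,0,0,0],[0,0,0,0,0,0,0]]]'
python3 - <<'E'
from h import *
p,d,i=shot("top"); q=w2c(cloud(d,i)).reshape(-1,3)
h=q[(q[:,2]>126)&(q[:,2]<145)&(q[:,0]<-95)&(q[:,0]>-120)&(q[:,1]>-30)&(q[:,1]<100)]; print("handle",len(h),np.percentile(h[:,0],[5,50,95]).round(1))
p,d,i=shot("wrist"); c=cloud(d,i)
m=((c[...,2]>.033)&(c[...,2]<.0435)&(p.min(2)>100)&(c[...,0]<.6)&(c[...,1]>.25)).astype(np.uint8)
k,l,st,ce=cv2.connectedComponentsWithStats(m)
for j in range(1,k):
    if st[j,4]>80: print(ce[j].round(),st[j,4],np.median(c[l==j][:,2]).round(4))
E
```

```text
time: 38.42
position: [0.4652, 0.3429, 0.2815]
ee_rot: [[0.548, 0.837, -0.001], [0.837, -0.548, -0.001], [-0.001, -0.001, -1.0]]
force: [-0.0, -0.9, -0.6]
grip_width: 0.0001
grip_force: 0.0
handle 98 [-110.4 -105.8  -98.6]
[193. 125.] 404 0.0399
[223. 125.] 395 0.0399
[254. 125.] 392 0.0398
[195. 155.] 386 0.0398
[224. 156.] 320 0.0399
[254. 156.] 318 0.04
```

```bash
python3 -c "
from h import *
print(hand_in())"
```

```text
the job is handed in; nothing more can be done
None
```

I put both fuse boxes (the only two cream ones on the bench) in the wide bin, pushed it shut, pressed clear, 2 and enter in that order, and handed the job in. The catch needed over 20 N of push to click, not the 8 N given; afterwards the handle measured back at its shut position.

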